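# Free the sagging bolt of the rearing cage and hold its gate ajar

## Task

The bolt on the gate of the small insect-rearing cage has sagged, and its nose has dropped behind the bent-up lip of the keeper. Take the bolt by its ball knob, lift the nose over the lip while drawing the bolt back out of the keeper (do not wrench it against the lip), then pull the self-closing gate open to about 30 degrees (never past 45) and finish while still holding it there by the knob, the bolt still drawn back. Leave the beaker, dish and wash bottle beside the cage where they stand.

Things in the scene. Friction and masses are not known exactly. Their poses are not given: they have to be found in the camera images.
- cage: Wooden rearing cage with clear sides, 200 mm deep, 275 mm wide, 150 mm high, fixed. Origin at its underside near the middle; x points from the gate (front) to the rear, y to the gate's hinge side, z up. The gate lies in its plane x = -100 mm; the bolt lies along y above the gate's top edge, nose towards -y. Only bracket (to 194 mm), keeper (to 207 mm) and bolt rise above 150 mm
- bolt_knob (a point): Centre of the steel ball knob, 26 mm in diameter, on a 10 mm upright stem 45 mm above the bolt's axis: the place to grip (any yaw; the ball can turn between the pads; 25 mm free below it). About 223 mm above the bench at the start, 165 mm along -y of the cage from the hinge, less what the bolt is drawn. 2 to 4 N lifts the bolt here, 3 to 6 N draws it
- bolt_nose (a point): Middle of the underside of the bolt's nose, a steel block 12 mm long (along the bolt), 16 mm wide, which hangs 14 mm below the underside of the 12 mm round bolt. 55 mm beyond the knob. It stops dead against the lip if drawn without lifting
- keeper_lip (a point): Middle of the top edge of the keeper's bent-up lip, on the latch post: 4 mm thick, 165 mm above the bench, 11 mm above the underside of the sagged nose, which lies on its far side (-y of the cage). A steel cheek at the keeper's front, to 207 mm above the bench, keeps the gate shut until the bolt is drawn about 30 mm; the nose cannot be lifted over it
- bolt_pivot (a point): Centre of the loose barrel, 95 mm from the knob when the bolt is fully home, through which the bolt slides and about which it tips up and down; 186 mm above the bench, 70 mm from the hinge axis
- gate_hinge (a point): Point on the vertical hinge axis of the gate, at its top edge, 150 mm above the bench
- gate (a joint): Angle of the gate, rad: 0 shut, positive as it swings out from the cage (its free end moves towards the cage's -x; clockwise seen from above), stop at 1.3. A spring closes it: about 0.2 N m at 0 and 0.46 N m at 0.52 rad, so it falls shut when let go
- bolt (a joint): How far the bolt is drawn back along its own axis (towards the hinge), m: 0 fully home, 0.040 fully drawn; it starts anywhere from 0 to 0.006 and stays where it is left, with light friction
- bolt_lift (a joint): How far the bolt is tipped up about the barrel, rad: 0 sagged (0.08 below level towards the nose), at most 0.28. At 0.08 the nose is level with the lip; 0.12 to 0.15 clears it, with the knob about 12 mm higher than at the start. It falls to 0 when let go. More than about 20 mm up at the knob runs into the stop once the bolt is drawn
- beaker: Glass beaker, 70 mm wide, 85 mm high, beside the cage; bystander. Origin at the centre of its underside
- dish: Closed clear culture dish, 94 mm wide, 17 mm high, beside the cage; bystander. Origin at the centre of its underside
- wash_bottle: White wash bottle, 56 mm wide, 140 mm high, beside the cage; bystander. Origin at the centre of its underside
- keeper: The bent steel keeper that carries the lip, 36 x 42 mm, fixed on top of the latch post. Origin at the centre of its underside, 150 mm above the bench; axes as the cage's. Its lip is too stiff to force: over 40 N between bolt and keeper would bend it

How it is judged:
By the outcome, as a careful person would: the job done as asked, in the order asked, and still so for the second after the job is handed in, while the arm keeps its last pose, push and grip.
It also fails if it takes over 38 s, if anything falls off the work surface, if the arm or the gripper's body presses on something with over 40 N, if the wrist force passes 120 N, or if a joint passes its speed limit or range.

## Robot

A 6-joint arm with a two-finger parallel gripper is mounted at the origin on the work surface. World frame = base frame: x ahead of the robot, y to its left, z up, the work surface at z = 0. Lengths are in m, angles in degrees, forces in N, time in s.
With the tool pointing down it reaches from about 0.3 to 0.75 m from the base axis. Payload 8.5 kg.
Tool frame: the origin (TCP) lies between the finger pads; the fingertips stand env.finger_overhang ahead of it and the grasp point (between the pads) lies 2 mm behind it (env.finger_overhang is the distance from the TCP to the fingertips, in m); z points along the fingers, y is the line along which they close (so a half turn about z gives the same grasp; the last joint's range is limited). The gripper opens to 85 mm and grips with 20 to 120 N. Pads are 22 mm wide; open, the fingers measure 114 mm over their backs; the gripper's body (76 mm by 85 mm) begins 54 mm behind the grasp point. The pads swing forward as they close: fully open they stand 13 mm farther back than shut.
Start: joints at [61.117, 21.807, 74.336, -0, 83.858, -12.336], TCP at [0.157, 0.527, 0.248] pointing down, gripper open.
Joint ranges: [-178.18, 178.18], [-50.72, 133.34], [12.68, 142.11], [-81.47, 261.47], [9.98, 163.14], [-165.26, 165.26]. Speed limits (degrees/s): [136.94, 136.94, 180, 180, 180, 180].

## Interface

Orientations are given as a 3x3 rotation matrix whose columns are the frame's x, y, z axes.
In Python, from rig import env gives the robot as it stands. The module is installed in compiled form; this text tells all that it offers.
- The arm moves only by the tool jog_arm, never from a script. Its arguments are lists of equal length, an entry for each row: "hand": the finger opening in m, from 0 to 0.0854; "travel": the shift along the world's x, y, z in m, a list of three; "yaw": the turn about the world's z in rad. A call has exactly 5 rows; each row shifts and turns the commanded pose from where the row before left it; what a row does not reach is not made up. A row lasts 1/8 s, in which the tool goes at most 62.5 mm and 10.7 degrees, less where a joint would pass 70% of its speed; a pose out of reach is approached as far as the arm can. A call is refused whole if a number of a shift passes 0.0625 or a number of a turn 0.188, either way. A call with a gripper value outside its range is refused whole. The fingers move at their own pace and stop on an object; "grip_force" is the grip in N (left out, the last holds). Time passes only in rows, so rows that do not move let the fingers close, or fill a call up. It gives the time, the measured TCP pose, the force, the opening and the grip force at its end, in the units of the state.
- env.observe(): the state, without advancing time (a new reading comes with each control period).
- env.get_image(name): name is "side" or "top"; returns the picture (400x640x3 uint8, red, green, blue); there is no depth.
- env.calibration(name): a dict with "fx", "fy", "cx", "cy" (pixels), "position" and "rotation" of the camera in the world. Camera axes: x right, y down, z forward; pixel columns grow to the right and rows downward; lengths in m; the calibration is good to about 2 mm. A picture is of the moment at which its call begins. calibration takes no time and is no camera call.
- env.close_job(): hands the job in; it is judged then, once.
The state is a dict: "time_s": time; "q": joint angles; "qvel": joint speeds; "joint_efforts": joint torques, N m; "position": TCP position; "tool_rot": TCP orientation; "ft_force": force on the tool from outside, world axes, zero at the start; "wrist_torque": the same for the moment, N m; "grip_width": finger opening in m; "gripper_force": force on a finger pad.
Only numpy, scipy, OpenCV 4.12 (cv2) and the standard library are available. Lean on these libraries where they do the work, as an engineer would, in place of code of your own. Each camera call takes 0.05 s, during which the arm holds its last target. There are 200 camera calls.

## Working session

There is one attempt and no reset: what is moved stays moved. The work goes in short steps, Python scripts to look and compute and a tool call to move; the robot and the scene stay as the last step left them, time stands still between calls to the robot, and variables do not carry over. Pictures are saved under pics/ and viewed, at most 10 in all, crops included, and the job is handed in when it is done.

Besides the shell and the picture viewer there is one more tool, called after "Call:" by a JSON object that holds its "method" and its "body", one argument or row to a line. jog_arm: Moves the arm, as the interface text tells. Its arguments: {"type":"object","properties":{"hand":{"type":"array"},"travel":{"type":"array"},"yaw":{"type":"array"},"grip_force":{"type":"number"}},"required":["hand","travel","yaw"]}

```bash
mkdir -p pics
python3 - <<'E'
from rig import env
import cv2
for n in("side","top"):
    cv2.imwrite(f"pics/{n}0.png",env.get_image(n)[:,:,::-1]); print(n,env.calibration(n))
o=env.observe();print(o['time_s'],o['position'],o['tool_rot'],env.finger_overhang,o['grip_width'],o['gripper_force'],o['ft_force'])
E
```

```text
side {'fx': 377.8269907797957, 'fy': 377.8269907797957, 'cx': 323.8380917789591, 'cy': 193.69771379926593, 'position': array([0.36351531, 0.53305207, 0.71746421]), 'rotation': array([[-0.89314438, -0.32130414,  0.31473286],
       [-0.44976904,  0.63953798, -0.62345728],
       [-0.00096421, -0.69839446, -0.7157124 ]])}
top {'fx': 514.6517876398681, 'fy': 514.6517876398681, 'cx': 318.1212273780556, 'cy': 200.1717243229859, 'position': array([0.47928416, 0.05885315, 1.35733893]), 'rotation': array([[-0.02674505, -0.99424928,  0.10369702],
       [-0.9995122 ,  0.02492386, -0.01881896],
       [ 0.01612621, -0.10414975, -0.99443088]])}
0.1 [0.15651332 0.52701548 0.24777018] [[-9.58588900e-01  2.84792682e-01 -6.69718364e-04]
 [ 2.84793291e-01  9.58588282e-01 -1.13449357e-03]
 [ 3.18888708e-04 -1.27824424e-03 -9.99999132e-01]] 0.017 0.08548750942981503 0.0 [0.15701999 0.15331193 0.20914198]
```

View pics/side0.png

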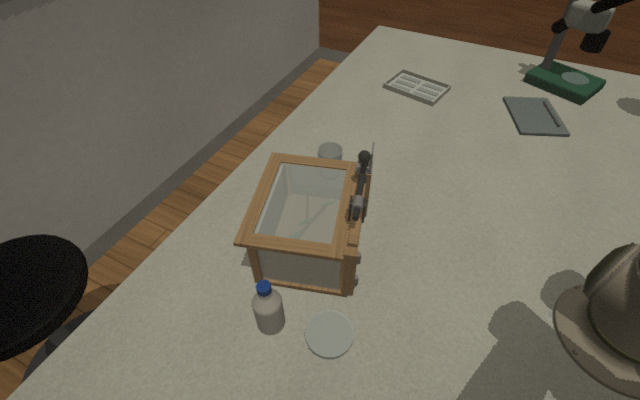

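View pics/top0.png

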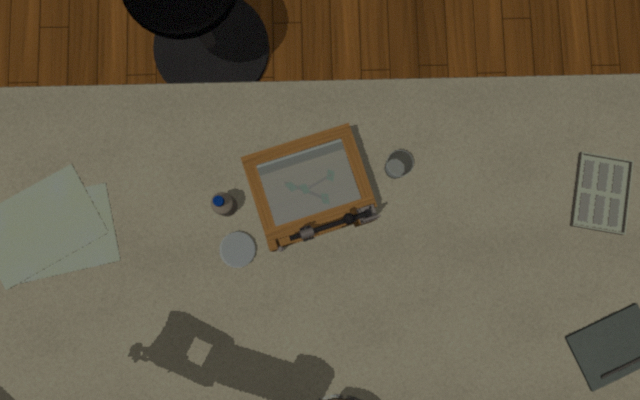

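The side view shows the cage, with the knob near (364,157) and the barrel near (357,206). The top view shows the knob near (350,217), the barrel near (307,232), the keeper near (370,213) and the hinge end near (280,243). I'll zoom in.

Run:
```python
import cv2,numpy as np
s=cv2.imread("pics/side0.png")[135:265,310:410]; t=cv2.imread("pics/top0.png")[185:265,260:390]
a=cv2.resize(s,None,fx=4.4,fy=4.4,interpolation=cv2.INTER_CUBIC)
a=cv2.convertScaleAbs(a,alpha=1.6); cv2.imwrite("pics/s1.png",a)
b=cv2.convertScaleAbs(cv2.resize(t,None,fx=6,fy=6,interpolation=cv2.INTER_CUBIC),alpha=2); cv2.imwrite("pics/t1.png",b)
```

```text
(no output)
```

View pics/s1.png

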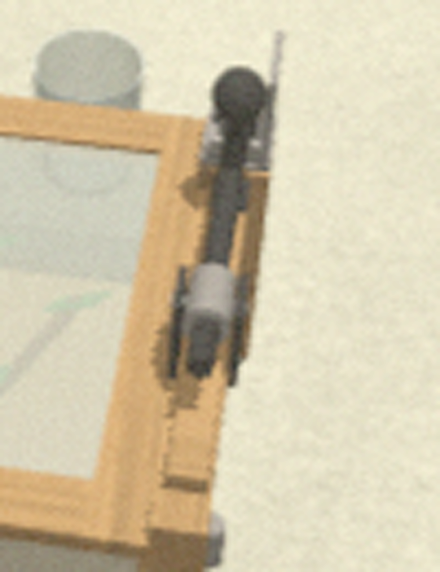

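View pics/t1.png

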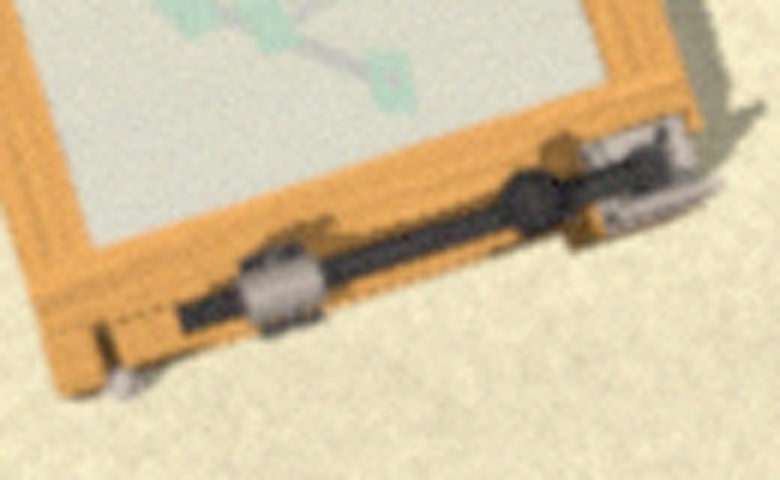

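In the crops the knob is at about side (364.2,156.4) and top (348.8,218.1). The barrel is at about side (357.6,200.6) and top (307,232.8).

```bash
cat > h.py <<'E'
from rig import env
import numpy as np
from scipy.optimize import least_squares
def proj(n,P):
    c=env.calibration(n);v=(np.asarray(P)-c['position'])@c['rotation']
    return np.array([c['cx']+c['fx']*v[0]/v[2],c['cy']+c['fy']*v[1]/v[2]])
def onplane(n,uv,z):
    c=env.calibration(n);d=c['rotation']@[(uv[0]-c['cx'])/c['fx'],(uv[1]-c['cy'])/c['fy'],1]
    return c['position']+d*(z-c['position'][2])/d[2]
def tri(s,t):
    r=least_squares(lambda P:np.r_[proj('side',P)-s,proj('top',P)-t],[.4,0,.2]);return r.x,r.fun
E
python3 - <<'E'
from h import *
K=tri((364.2,156.4),(348.8,218.1));B=tri((357.6,200.6),(307,232.8))
print(K,B);d=K[0]-B[0];print(np.linalg.norm(d[:2]),np.degrees(np.arctan2(d[1],d[0])))
up=lambda p,o,s:((p[0]+.5)/s-.5+o[0],(p[1]+.5)/s-.5+o[1])
for n,z,p in(("top",.223,(348.8,218.1)),("side",.223,(364.2,156.4)),("top",.186,(307,232.8)),("side",.186,(357.6,200.6))):print(n,z,onplane(n,p,z))
# cage top front edge (150mm) left corner & right corner in top; rear too
L=onplane("top",up((65,398),(260,185),6),.15);R=onplane("top",up((572,250),(260,185),6),.15)
print(L,R,np.degrees(np.arctan2(*(R-L)[1::-1])))
a=onplane("top",(242,158),.15);b=onplane("top",(350,125),.15);print(a,b,np.degrees(np.arctan2(*(b-a)[1::-1])),np.linalg.norm(b-a))
E
```

```text
(array([ 0.55591213, -0.02947534,  0.22210791]), array([-0.07922065, -0.01215244,  0.02765006,  0.08324317])) (array([0.52780761, 0.0641008 , 0.19354439]), array([ 0.22845231,  0.03509258, -0.08643747, -0.26109926]))
0.09770546685368288 -73.28296048204001
top 0.223 [ 0.55603773 -0.02935084  0.223     ]
side 0.223 [ 0.55540787 -0.02849898  0.223     ]
top 0.186 [0.52752444 0.06395298 0.186     ]
side 0.186 [0.53060409 0.05746026 0.186     ]
[0.48905449 0.15038941 0.15      ] [ 0.54143669 -0.04877597  0.15      ] -75.26444042594309
[0.71032817 0.21397247 0.15      ] [ 0.78446214 -0.04528006  0.15      ] -74.04197416609988 0.2696436915051038
```

The triangulated knob is at (0.556,-0.029,0.222). The height matches, and the measured barrel-to-knob distance of 98 mm fits the given 95 mm. The bolt points to about -74° towards the nose. I'll approach above the knob with the fingers closing across the bolt.

Call:
{"method": "jog_arm", "body": {
  "hand": [0.085,0.085,0.085,0.085,0.085],
  "travel": [
    [0.0265,-0.037,0.004],
    [0.0265,-0.037,0.004],
    [0.0265,-0.037,0.004],
    [0.0265,-0.037,0.004],
    [0.0265,-0.037,0.004]
  ],
  "yaw": [-0.067,-0.067,-0.067,-0.067,-0.067],
  "grip_force": 50
}}

```text
time_s: 0.72
position: [0.2897, 0.3409, 0.2683]
tool_rot: [[-0.81, 0.586, -0.0], [0.586, 0.81, -0.0], [0.0, -0.0, -1.0]]
ft_force: [0.3, -0.5, -0.1]
grip_width: 0.085
gripper_force: 0.0
```

Call:
{"method": "jog_arm", "body": {
  "hand": [0.085,0.085,0.085,0.085,0.085],
  "travel": [
    [0.0265,-0.037,0.004],
    [0.0265,-0.037,0.004],
    [0.0265,-0.037,0.004],
    [0.0265,-0.037,0.004],
    [0.0265,-0.037,0.004]
  ],
  "yaw": [-0.067,-0.067,-0.067,-0.067,-0.067]
}}

```text
time_s: 1.35
position: [0.4222, 0.1558, 0.2883]
tool_rot: [[-0.573, 0.82, -0.0], [0.82, 0.573, 0.0], [0.0, -0.0, -1.0]]
ft_force: [-0.2, 1.1, 0.3]
grip_width: 0.0849
gripper_force: 0.0
```

Call:
{"method": "jog_arm", "body": {
  "hand": [0.085,0.085,0.085,0.085,0.085],
  "travel": [
    [0.0265,-0.037,0],
    [0.0265,-0.037,0],
    [0.0265,-0.037,0],
    [0.0265,-0.037,0],
    [0.0265,-0.037,0]
  ],
  "yaw": [-0.067,-0.067,-0.067,-0.067,-0.067]
}}

```text
time_s: 1.98
position: [0.5548, -0.0291, 0.288]
tool_rot: [[-0.271, 0.963, -0.001], [0.963, 0.271, 0.0], [0.0, -0.001, -1.0]]
ft_force: [0.7, 1.4, 0.4]
grip_width: 0.0853
gripper_force: 0.0
```

Call:
{"method": "jog_arm", "body": {
  "hand": [0.085,0.085,0.085,0.085,0.085],
  "travel": [
    [0.001,0,-0.02],
    [0,0,-0.02],
    [0,0,-0.015],
    [0,0,-0.012],
    [0,0,0]
  ],
  "yaw": [0,0,0,0,0]
}}

```text
time_s: 2.6
position: [0.5548, -0.0277, 0.2205]
tool_rot: [[-0.273, 0.962, -0.002], [0.962, 0.273, 0.0], [0.001, -0.002, -1.0]]
ft_force: [0.0, -0.0, -0.7]
grip_width: 0.0851
gripper_force: 0.0
```

Run:
```python
from rig import env
import cv2,numpy as np
s=env.get_image("side")[110:270,280:440,::-1];t=env.get_image("top")[175:255,290:390,::-1]
a=cv2.resize(s,(400,400),interpolation=2);b=cv2.resize(t,(400,320),interpolation=2)
b=cv2.copyMakeBorder(b,0,80,0,0,0)
cv2.imwrite("pics/c2.png",cv2.convertScaleAbs(np.hstack([a,b]),alpha=1.6));o=env.observe();print(o['position'],o['ft_force'])
```

```text
[ 0.55531586 -0.02779325  0.22175692] [ 0.68374091  0.21765918 -0.55934692]
```

View pics/c2.png

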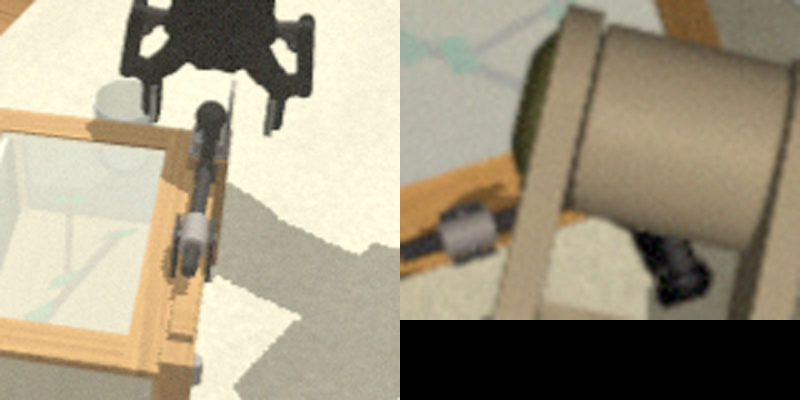

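The side crop shows the ball at about (211,116), centred between the fingertips at (152,118) and (270,130). I'll close the gripper.

Call:
{"method": "jog_arm", "body": {
  "hand": [0.04,0.035,0.03,0.028,0.02],
  "travel": [
    [0,0,-0.001],
    [0,0,0],
    [0,0,0],
    [0,0,0],
    [0,0,0]
  ],
  "yaw": [0,0,0,0,0],
  "grip_force": 50
}}

```text
time_s: 3.32
position: [0.5552, -0.0278, 0.2206]
tool_rot: [[-0.273, 0.962, 0.001], [0.962, 0.273, -0.0], [-0.0, 0.001, -1.0]]
ft_force: [0.2, 0.1, 2.5]
grip_width: 0.0235
gripper_force: 48.8
```

Call:
{"method": "jog_arm", "body": {
  "hand": [0.02,0.02,0.02,0.02,0.02],
  "travel": [
    [0,0,0],
    [0,0,0],
    [0,0,0],
    [0,0,0],
    [0,0,0]
  ],
  "yaw": [0,0,0,0,0]
}}

```text
time_s: 3.95
position: [0.5552, -0.0278, 0.2206]
tool_rot: [[-0.274, 0.962, 0.001], [0.962, 0.274, -0.0], [-0.0, 0.0, -1.0]]
ft_force: [-0.4, 0.3, 4.7]
grip_width: 0.0236
gripper_force: 48.9
```

The width reads 23.5 mm on a 26 mm ball, so I'll check where the pads hold it.

Run:
```python
from rig import env
import cv2
from h import proj
I=env.get_image("side");o=env.observe();print(proj("side",o['position']),o['ft_force'],o['wrist_torque'],o['grip_width'])
a=cv2.resize(I[110:210,310:430,::-1],(720,600),interpolation=2)
cv2.imwrite("pics/s3.png",cv2.convertScaleAbs(a,alpha=2.2))
```

```text
[364.04801102 157.55443777] [0.1097384  0.78436843 4.76129962] [0.0834763  0.04434204 0.01520641] 0.023286128799420457
```

View pics/s3.png

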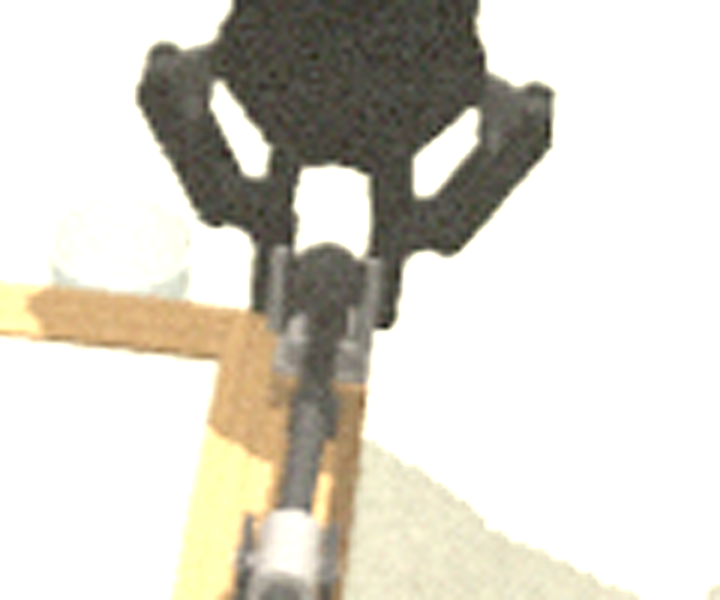

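The ball (328,282 in the crop) sits well inside both pads, so the small width is pad compliance. Next I lift the knob 13.5 mm, moving it about 5.7 mm towards the hinge because it swings back as the bolt tips.

Call:
{"method": "jog_arm", "body": {
  "hand": [0.02,0.02,0.02,0.02,0.02],
  "travel": [
    [-0.0003,0.001,0.0025],
    [-0.0003,0.001,0.0025],
    [-0.0003,0.0011,0.0025],
    [-0.0003,0.0011,0.0025],
    [-0.0003,0.0011,0.0025]
  ],
  "yaw": [0,0,0,0,0]
}}

```text
time_s: 4.62
position: [0.5534, -0.0223, 0.2327]
tool_rot: [[-0.274, 0.962, -0.001], [0.962, 0.274, 0.0], [0.001, -0.001, -1.0]]
ft_force: [1.1, -0.0, -5.1]
grip_width: 0.0231
gripper_force: 49.1
```

Call:
{"method": "jog_arm", "body": {
  "hand": [0.02,0.02,0.02,0.02,0.02],
  "travel": [
    [0,0,0.001],
    [0,0,0],
    [0,0,0],
    [0,0,0],
    [0,0,0]
  ],
  "yaw": [0,0,0,0,0]
}}

```text
time_s: 5.25
position: [0.5535, -0.0225, 0.2337]
tool_rot: [[-0.274, 0.962, -0.0], [0.962, 0.274, 0.0], [0.0, -0.0, -1.0]]
ft_force: [-0.8, 1.3, -4.6]
grip_width: 0.0232
gripper_force: 49.1
```

Call:
{"method": "jog_arm", "body": {
  "hand": [0.02,0.02,0.02,0.02,0.02],
  "travel": [
    [-0.0005,0.0019,0],
    [-0.0006,0.0019,0],
    [-0.0005,0.0019,0],
    [-0.0006,0.0019,0],
    [-0.0005,0.0019,0]
  ],
  "yaw": [0,0,0,0,0]
}}

```text
time_s: 5.88
position: [0.5509, -0.0129, 0.2338]
tool_rot: [[-0.274, 0.962, -0.0], [0.962, 0.274, -0.0], [-0.0, -0.0, -1.0]]
ft_force: [0.4, -1.5, -5.0]
grip_width: 0.0235
gripper_force: 49.2
```

Call:
{"method": "jog_arm", "body": {
  "hand": [0.02,0.02,0.02,0.02,0.02],
  "travel": [
    [-0.0008,0.0029,0],
    [-0.0008,0.0029,0],
    [-0.0008,0.0029,-0.0003],
    [-0.0008,0.0029,-0.0003],
    [-0.0008,0.0029,-0.0003]
  ],
  "yaw": [0,0,0,0,0]
}}

```text
time_s: 6.5
position: [0.5469, 0.0017, 0.2329]
tool_rot: [[-0.273, 0.962, -0.0], [0.962, 0.273, 0.0], [0.0, -0.0, -1.0]]
ft_force: [0.5, -1.7, -3.5]
grip_width: 0.0231
gripper_force: 49.2
```

Call:
{"method": "jog_arm", "body": {
  "hand": [0.02,0.02,0.02,0.02,0.02],
  "travel": [
    [-0.0006,0.0019,-0.0002],
    [-0.0005,0.0019,0],
    [-0.0005,0.0019,0],
    [0,0,0],
    [0,0,0]
  ],
  "yaw": [0,0,0,0,0]
}}

```text
time_s: 7.12
position: [0.5452, 0.0074, 0.2326]
tool_rot: [[-0.274, 0.962, -0.0], [0.962, 0.274, 0.0], [0.001, -0.0, -1.0]]
ft_force: [-0.7, -0.3, -5.3]
grip_width: 0.023
gripper_force: 49.2
```

Call:
{"method": "jog_arm", "body": {
  "hand": [0.02,0.02,0.02,0.02,0.02],
  "travel": [
    [-0.0003,0.001,0],
    [-0.0003,0.001,0],
    [-0.0003,0.001,0],
    [-0.0003,0.001,0],
    [0,0,0]
  ],
  "yaw": [0,0,0,0,0]
}}

```text
time_s: 7.75
position: [0.5441, 0.0114, 0.2327]
tool_rot: [[-0.274, 0.962, -0.0], [0.962, 0.274, 0.0], [0.0, -0.0, -1.0]]
ft_force: [-0.3, -1.0, -4.6]
grip_width: 0.0234
gripper_force: 49.1
```

Run:
```python
from rig import env
import cv2,numpy as np
I=env.get_image("side");T=env.get_image("top");o=env.observe();print(o['position'],o['ft_force'])
a=cv2.resize(I[110:210,310:410,::-1],(500,500),interpolation=2)
b=cv2.resize(T[170:270,250:310,::-1],(300,500),interpolation=2)
cv2.imwrite("pics/s4.png",cv2.convertScaleAbs(np.hstack([a,b]),alpha=2))
```

```text
[0.54404307 0.01131497 0.23266665] [-0.02470983 -1.21349443 -4.33680144]
```

View pics/s4.png

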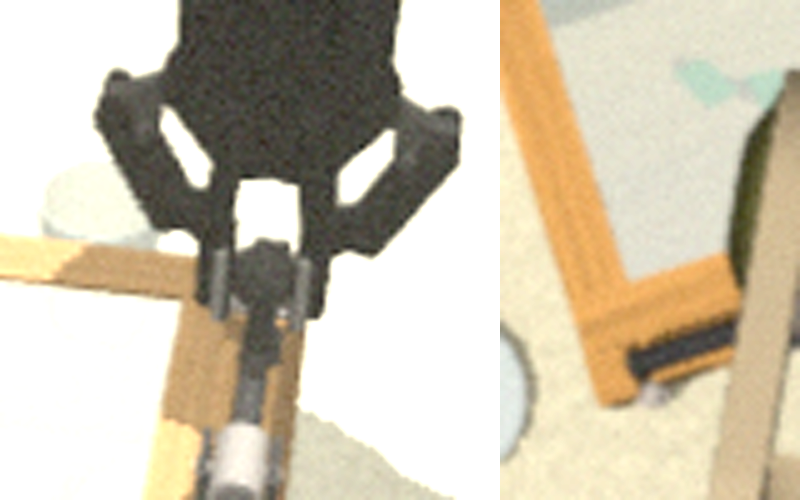

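The bolt tail now reaches past the barrel toward the hinge, ending at about (277,242) in the top view, so the bolt is drawn 35 mm or more. The ball is still centred in the pads. Next I work out the gate arc.

Run:
```python
from h import *
K=np.array([.5441,.0114]);a=np.radians(-74.3);n=np.array([np.cos(a),np.sin(a)]);f=np.array([n[1],-n[0]])
k=onplane("top",(281,248.4),.15)[:2]-K;print("knuckle n,f",k@n,k@f)
r,e=.127,.007
t=np.radians(np.arange(0,31,2))[:,None]
p=(r*(np.cos(t)-1)+e*np.sin(t))*n+(r*np.sin(t)+e*(1-np.cos(t)))*f
print(np.diff(p,axis=0).round(4).tolist())
```

```text
knuckle n,f -0.12346602360590914 0.01708660715381322
[[-0.0042, -0.0014], [-0.0043, -0.0012], [-0.0043, -0.0011], [-0.0043, -0.0009], [-0.0044, -0.0008], [-0.0044, -0.0006], [-0.0044, -0.0005], [-0.0044, -0.0003], [-0.0044, -0.0001], [-0.0044, 0.0], [-0.0044, 0.0002], [-0.0044, 0.0003], [-0.0044, 0.0005], [-0.0044, 0.0006], [-0.0044, 0.0008]]
```

Call:
{"method": "jog_arm", "body": {
  "hand": [0.02,0.02,0.02,0.02,0.02],
  "travel": [
    [-0.0042,-0.0014,0],
    [-0.0043,-0.0012,0],
    [-0.0043,-0.0011,0],
    [-0.0043,-0.0009,0],
    [-0.0044,-0.0008,0]
  ],
  "yaw": [-0.035,-0.035,-0.035,-0.035,-0.035]
}}

```text
time_s: 8.48
position: [0.5224, 0.0058, 0.2328]
tool_rot: [[-0.099, 0.995, 0.0], [0.995, 0.099, 0.0], [-0.0, 0.0, -1.0]]
ft_force: [2.3, 1.6, -5.8]
grip_width: 0.0238
gripper_force: 49.2
```

Call:
{"method": "jog_arm", "body": {
  "hand": [0.02,0.02,0.02,0.02,0.02],
  "travel": [
    [-0.0044,-0.0006,0],
    [-0.0044,-0.0005,0],
    [-0.0044,-0.0003,0],
    [-0.0044,-0.0001,0],
    [-0.0044,0,0]
  ],
  "yaw": [-0.035,-0.035,-0.035,-0.035,-0.035]
}}

```text
time_s: 9.1
position: [0.5004, 0.0043, 0.2327]
tool_rot: [[0.075, 0.997, 0.0], [0.997, -0.075, -0.0], [-0.0, 0.0, -1.0]]
ft_force: [3.3, 1.2, -5.9]
grip_width: 0.0236
gripper_force: 49.2
```

Call:
{"method": "jog_arm", "body": {
  "hand": [0.02,0.02,0.02,0.02,0.02],
  "travel": [
    [-0.0044,0.0002,0],
    [-0.0044,0.0003,0],
    [-0.0044,0.0005,0],
    [-0.0044,0.0006,0],
    [-0.0044,0.0008,0]
  ],
  "yaw": [-0.035,-0.035,-0.035,-0.035,-0.035]
}}

```text
time_s: 9.72
position: [0.4784, 0.0067, 0.2328]
tool_rot: [[0.248, 0.969, 0.0], [0.969, -0.248, -0.0], [-0.0, 0.0, -1.0]]
ft_force: [2.9, 0.6, -6.1]
grip_width: 0.0232
gripper_force: 49.2
```

Call:
{"method": "jog_arm", "body": {
  "hand": [0.02,0.02,0.02,0.02,0.02],
  "travel": [
    [0,0,0],
    [0,0,0],
    [0,0,0],
    [0,0,0],
    [0,0,0]
  ],
  "yaw": [0,0,0,0,0]
}}

```text
time_s: 10.35
position: [0.4787, 0.0066, 0.2327]
tool_rot: [[0.245, 0.969, 0.0], [0.969, -0.245, -0.0], [-0.0, 0.0, -1.0]]
ft_force: [2.4, -0.6, -4.0]
grip_width: 0.0232
gripper_force: 49.3
```

Run:
```python
from rig import env
import cv2,numpy as np
I=env.get_image("side");T=env.get_image("top");o=env.observe();print(o['position'],o['ft_force'])
a=cv2.resize(I[120:280,320:460,::-1],(490,560),interpolation=2)
b=cv2.resize(T[170:310,235:310,::-1],(300,560),interpolation=2)
cv2.imwrite("pics/s5.png",cv2.convertScaleAbs(np.hstack([a,b]),alpha=1.8))
```

```text
[0.47867821 0.00664255 0.23276223] [ 3.16407317 -0.6248773  -4.36840924]
```

View pics/s5.png

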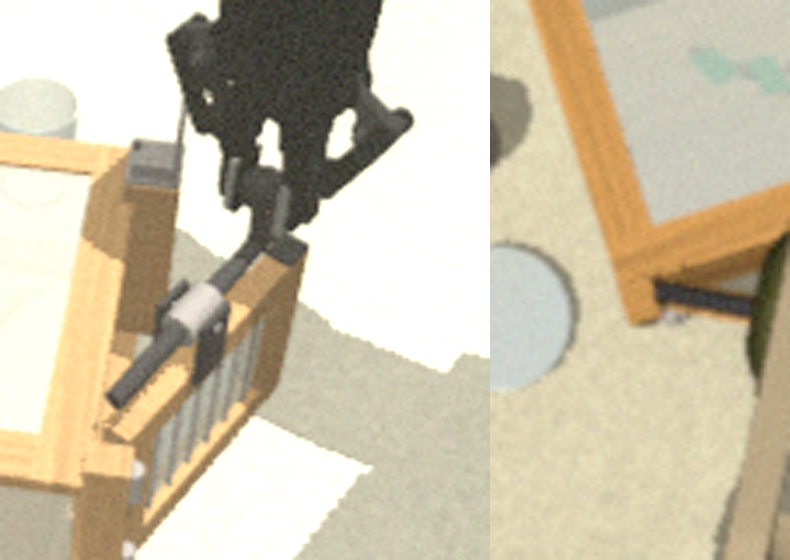

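The picture shows the gate standing open at roughly 30°. The ball is held between the pads at crop (262,190), and the bolt is still drawn, with its tail out past the barrel at (120,390). The forces are small and steady, so I'm handing in.

```bash
python3 -c "
from rig import env
print(env.close_job())"
```

```text
the job is handed in; nothing more can be done
None
```

I lifted the bolt nose over the lip, drew the bolt back about 35 mm, and pulled the gate open to about 30°. I handed the job in at about 10.5 s with the knob still gripped there and wrist force readings no higher than about 7 N; the hand-in returned no verdict.

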